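# Load a battery pack into the test cradle

### The arm

A 6-joint arm with a two-finger parallel gripper is mounted at the origin on the work surface. World frame = base frame: x ahead of the robot, y to its left, z up, the work surface at z = 0. Lengths are in m, angles in rad, forces in N, time in s.
With the tool pointing down it reaches from about 0.35 to 0.85 m from the base axis. Payload 8.1 kg.
Tool frame: the origin (TCP) lies on the centre line of the jaws, within the pads' length; the fingertips stand robot.tips_ahead ahead of it and the grasp point (between the pads) lies 6 mm ahead of it (robot.tips_ahead is the distance from the TCP to the fingertips, in m); z points along the fingers, y is the line along which they close (so a half turn about z gives the same grasp; the last joint's range is limited). The gripper opens to 93 mm and grips with 3 to 60 N. Pads are 15 mm wide; open, the fingers measure 128 mm over their backs; the gripper's body (75 mm by 188 mm) begins 65 mm behind the grasp point.
Start: joints at [1.148, 0.13, 1.488, -0, 1.523, -0.085], TCP at [0.199, 0.566, 0.244] pointing down, gripper open.
Joint ranges: [-2.96, 2.96], [-0.89, 2.26], [0.02, 2.5], [-1.34, 4.48], [0, 2.73], [-2.66, 2.66]. Speed limits (rad/s): [2.39, 2.39, 2.79, 3.14, 3.14, 3.14].

### API

Orientations are given as a rotation vector (axis times angle).
In Python, from plant import robot gives the robot as it stands.
- The arm moves only by the tool apply_moves, never from a script. Its arguments are lists of equal length, an entry for each row: "delta_pos": the shift along the tool's x, y, z in cm, a list of three; "twist": the turn about the tool's z in rad. A call has 1 to 8 rows; each row shifts and turns the commanded pose from where the row before left it, along the tool's axes as they then stand; what a row does not reach is not made up. A row lasts 1/8 s, in which the tool goes at most 62.5 mm and 10.7 degrees, less where a joint would pass 70% of its speed; a pose out of reach is approached as far as the arm can. A call with a gripper value outside its range is refused whole. "gripper" is the finger opening in cm, from 0 to 9.3, set as the call begins (left out, the last holds). The fingers move at their own pace and stop on an object; "squeeze" is the grip in N (left out, the last holds). Time passes only in rows, so rows that do not move let the fingers close. It gives the time, the measured TCP pose, the force, the opening and the grip force at its end, in the units of the state.
- robot.read_state(): the state, without advancing time (a new reading comes with each control period).
- robot.read_camera(name): name is "scene" or "side" or "wrist"; returns a dict with "frame" (420x560x3 uint8, red, green, blue), "vertical_fov" (degrees; the focal length in pixels is half the picture's height over the tangent of half this angle, whatever the lens; pixels are square), "cx", "cy" (the principal point, pixels), "k1" (the pictures are not rectified: a ray, as slopes to the right and down, at radius r is drawn at 1 + k1 r^2 times it, then the intrinsics apply), "R" (3x3) and "t" (3): a world point X has camera coordinates R X + t. Camera axes: x right, y down, z forward; pixel columns grow to the right and rows downward; lengths in m; the calibration is good to about 2 mm. A picture is of the moment at which its call begins. There is no depth.
- robot.close_job(): hands the job in; it is judged then, once.
The state is a dict: "t": time; "q": joint angles; "dq": joint speeds; "joint_torque": joint torques, N m; "tool_pos": TCP position; "orientation": TCP orientation; "force": force on the tool from outside, world axes, zero at the start; "wrist_torque": the same for the moment, N m; "opening": finger opening in m; "gripper_force": force on a finger pad.
Only numpy, scipy, OpenCV 4.12 (cv2) and the standard library are available. Lean on these libraries where they do the work, as an engineer would, in place of code of your own. Each camera call takes 0.05 s, during which the arm holds its last target. There are 200 camera calls.

### The job

Slide the black and orange battery pack, brass contacts first, straight into the blue sleeve of the test cradle until it rests against the brass end stop inside. Feel for the stop gently: it is only clamped by friction and must not be shoved out of its setting. Leave the other things on the bench where they are, and let go of everything at the end.

Things in the scene. Friction and masses are not known exactly. Their poses are not given: they have to be found in the camera images.
- cradle: test cradle fixed to the bench: aluminium base plate 340 x 120 mm, 10 mm thick, carrying a blue sleeve at its far end. Origin: on the bench (z = 0) under the middle of the sleeve's mouth; x points into the sleeve, z up. The plate runs from x = -195 to +145 mm; its part before the mouth (x < 0) is an open flat apron; the sleeve runs from x = 0 to 125 mm
- mouth (a point): middle of the sleeve's mouth, on the plate's top; axes as the cradle's. The mouth is 64 mm wide (2 mm play each side of the pack), the sleeve behind it 66 mm, and 22 mm high; roof top 36 mm above the bench, with an open slot 36 mm wide along its middle. Before the mouth two upright cheeks (top 32 mm above the bench) flare from 64 mm apart at the mouth to about 88 mm apart 38 mm ahead of it
- pack: loose flat battery pack, a black slab 110 x 60 x 18 mm with its upright corners rounded (6 mm), about 0.2 kg, with an orange band near its rear end and four brass contacts at its front end. Origin: centre of its underside; x points to the contact end. It starts flat on the apron in front of the mouth, roughly facing it
- pack_front (a point): middle of the pack's front (contact) end face, 55 mm ahead of its centre and 9 mm above its underside; axes as the pack's
- stop_face (a point): middle of the stop face the pack must meet, 19 mm above the bench; axes as the cradle's. The stop is a brass block 52 mm wide in the sleeve; its red thumb knob (24 mm across, centre 10 mm behind the face, top 55 mm above the bench) rises through the slot. The face lies 74 to 96 mm inside the mouth, so a seated pack sticks out 36 to 14 mm. Clamped by friction, it slips at about 45 N
- block_battery: bystander: small white and grey block battery lying on the bench, 49 x 27 x 18 mm; origin: centre of its underside
- screwdriver: bystander: red-handled screwdriver 160 mm long lying on the bench along its x
- pry_bar: bystander: flat steel pry bar 150 x 25 x 4 mm lying on the bench, origin: centre of its underside
Mind the look-alikes: they are no part of the job. There is more than one size of the pack; the job needs the smaller.

How it is judged:
By the outcome, as a careful person would: the job done as asked, in the order asked, and still so for the second after the job is handed in, with the robot touching nothing.
It also fails if it takes over 40 s, if anything falls off the work surface, if the arm or the gripper's body presses on something with over 40 N, if the wrist force passes 120 N, or if a joint passes its speed limit or range.

## Working session

There is one attempt and no reset: what is moved stays moved. The work goes in short steps, Python scripts to look and compute and a tool call to move; the robot and the scene stay as the last step left them, time stands still between calls to the robot, and variables do not carry over. Pictures are saved under pics/ and viewed, at most 10 in all, crops included, and the job is handed in when it is done.

Besides the shell and the picture viewer there is one more tool, called after "Request:" in YAML: its name, and indented under it one key for each argument. apply_moves: Moves the arm, as the interface text tells. Its arguments: {"type":"object","properties":{"delta_pos":{"type":"array"},"twist":{"type":"array"},"gripper":{"type":"number"},"squeeze":{"type":"number"}},"required":["delta_pos","twist"]}

```bash
ls; mkdir -p pics
cat > h.py <<'E'
import numpy as np,cv2
from plant import robot
from scipy.spatial.transform import Rotation as Ro
def K(c):
    f=c["frame"].shape[0]/2/np.tan(np.radians(c["vertical_fov"])/2); return f
def ray(c,px):
    f=K(c); d=np.array([(px[0]-c["cx"])/f,(px[1]-c["cy"])/f]); s=d.copy()
    for _ in range(30): s=d/(1+c["k1"]*(s@s))
    R=np.array(c["R"]);t=np.array(c["t"])
    return -R.T@t, R.T@np.array([s[0],s[1],1])
def onz(c,px,z):
    o,d=ray(c,px); return o+d*(z-o[2])/d[2]
def proj(c,X):
    p=np.array(c["R"])@X+np.array(c["t"]); s=p[:2]/p[2]; s=s*(1+c["k1"]*(s@s)); return s*K(c)+[c["cx"],c["cy"]]
def tri(c1,p1,c2,p2):
    o1,d1=ray(c1,p1);o2,d2=ray(c2,p2)
    s=np.linalg.lstsq(np.c_[d1,-d2],o2-o1,rcond=None)[0]
    a=o1+s[0]*d1;b=o2+s[1]*d2
    return (a+b)/2,np.linalg.norm(a-b)
E
python3 - <<'E'
from h import *
import pickle
c={n:robot.read_camera(n) for n in("scene","side","wrist")}
pickle.dump(c,open("c0.pkl","wb"))
for n in c: print(n,c[n]["vertical_fov"],c[n]["k1"],-np.array(c[n]["R"]).T@np.array(c[n]["t"]))
im=np.hstack([c["scene"]["frame"],c["side"]["frame"]])
cv2.imwrite("pics/scene.png",cv2.resize(c["scene"]["frame"],(800,600),interpolation=2)[:,:,::-1])
cv2.imwrite("pics/side.png",cv2.resize(c["side"]["frame"],(800,600),interpolation=2)[:,:,::-1])
print(robot.read_state(),robot.tips_ahead)
E
```

```text
pics
scene 54.63319752768936 -0.10802058451009353 [ 1.01460778 -0.03556101  0.60938772]
side 43.798739749900314 0.057440440338568696 [0.49303981 0.82448008 0.63038072]
wrist 63.23925410359054 -0.023476042494866543 [0.12191131 0.59363967 0.38451404]
{'t': 0.15, 'q': array([ 1.14760188e+00,  1.30973869e-01,  1.48903326e+00, -2.46165468e-06,
        1.52297158e+00, -8.54632931e-02]), 'dq': array([-0.0008407 , -0.00263244, -0.00255527,  0.0008213 , -0.00029742,
       -0.00034214]), 'joint_torque': array([ 1.33711797e-03, -5.60483623e+01, -4.92328942e+01,  7.69160385e-02,
        3.08208482e-02, -4.45899821e-05]), 'tool_pos': array([0.19866138, 0.56573895, 0.24283437]), 'orientation': array([-5.27930647e-01, -3.09656474e+00,  2.10790058e-03]), 'force': array([-0.2501205 ,  0.09998333,  0.6658885 ]), 'wrist_torque': array([-0.00993187,  0.01139138, -0.05282201]), 'gripper_force': 0.0, 'opening': 0.09317681396469156} 0.025
```

View pics/scene.png

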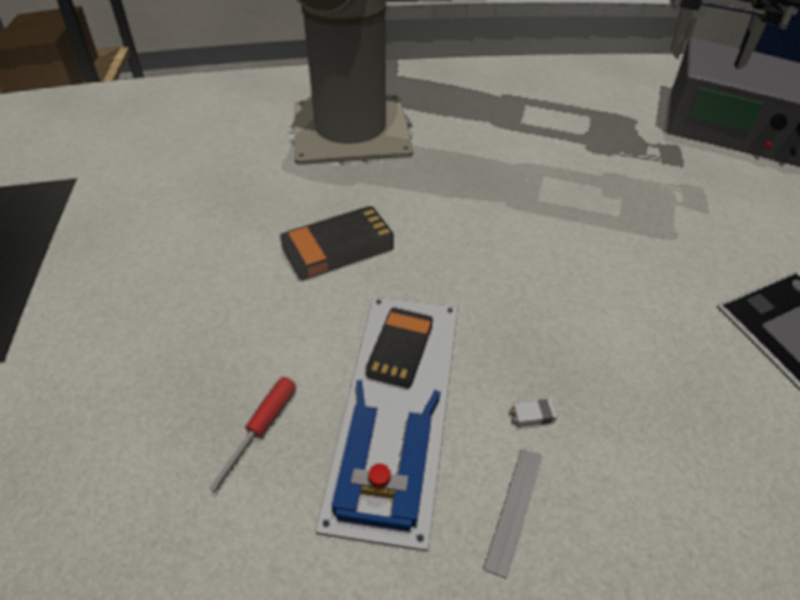

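View pics/side.png

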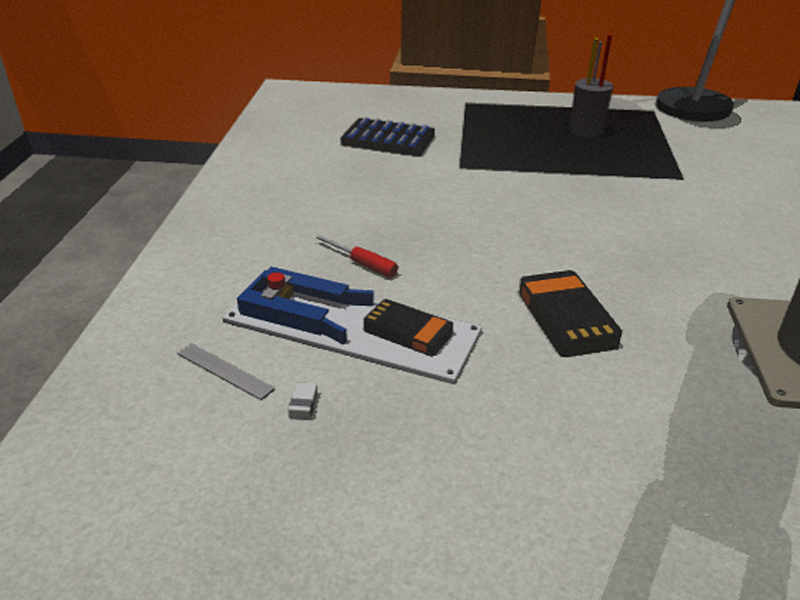

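Two packs are in view (scene, 800x600 scale): A is on the apron at (400,347), B is on bare bench at (338,242). A fits: it is the smaller one, it lies on the cradle's apron and its contacts face the mouth. The sleeve is blue at (385,460), with the red knob at (379,474). Next I'll confirm with a crop and measure.

```bash
cat > seg.py <<'E'
from h import *
def masks(c):
    f=c["frame"]; h=cv2.cvtColor(f,cv2.COLOR_RGB2HSV); H,S,V=cv2.split(h)
    return dict(orange=((H>4)&(H<18)&(S>140)&(V>70)).astype(np.uint8),
      red=(((H<4)|(H>172))&(S>140)&(V>70)).astype(np.uint8),
      blue=((H>100)&(H<125)&(S>120)).astype(np.uint8),
      black=((V<75)&(S<110)).astype(np.uint8),
      brass=((H>=15)&(H<30)&(S>110)&(V>70)).astype(np.uint8))
E
python3 - <<'E'
from seg import *
import pickle
c=pickle.load(open("c0.pkl","rb"))
rois={"scene":(215,195,115,195),"side":(150,180,190,95)}
for n,z in rois.items():
    C=c[n]; m=masks(C)
    for k in m:
        x,y,w,h=z
        s=m[k][y:y+h,x:x+w]; N,l,st,ce=cv2.connectedComponentsWithStats(s)
        for i in range(1,N):
            if st[i,4]>8:
                p=ce[i]+[x,y]; print(n,k,st[i,4],p.round(1),"z.028",onz(C,p,.028).round(4)[:2])
    if n=="scene":
        # pack silhouette
        x,y,w,h=240,205,75,70
    else: x,y,w,h=240,200,85,60
    s=np.zeros_like(m["black"]); s[y:y+h,x:x+w]=(m["black"]|m["orange"]|m["brass"])[y:y+h,x:x+w]
    cs,_=cv2.findContours(cv2.morphologyEx(s,cv2.MORPH_CLOSE,np.ones((3,3))),0,2)
    k=max(cs,key=cv2.contourArea); a=cv2.approxPolyDP(cv2.convexHull(k),2,True)[:,0]
    print(n,"hull",cv2.contourArea(k))
    for p in a: print(p,onz(C,p,.028).round(4)[:2],onz(C,p,.01).round(4)[:2])
x,y,w,h=rois["scene"];a=cv2.resize(c["scene"]["frame"][195:390,215:330],None,fx=3,fy=3,interpolation=2)
b=cv2.resize(c["side"]["frame"][180:275,150:340],None,fx=2.3,fy=2.3,interpolation=2)
o=np.zeros((585,790,3),np.uint8);o[:,:345]=a;o[:b.shape[0],350:350+b.shape[1]]=b
cv2.imwrite("pics/crop.png",o[:,:,::-1])
E
```

```text
scene orange 265 [285.5 225.6] z.028 [0.526  0.0416]
scene red 176 [265.2 332.1] z.028 [ 0.736  -0.0187]
scene blue 2625 [268.3 327.4] z.028 [ 0.7286 -0.013 ]
scene black 67 [287.9 219.5] z.028 [0.5116 0.0481]
scene black 1167 [277.7 248.2] z.028 [0.5772 0.0205]
scene black 12 [304.1 284.1] z.028 [0.6573 0.0551]
scene black 10 [253.3 344.1] z.028 [ 0.7535 -0.0386]
scene black 18 [250.5 366. ] z.028 [ 0.7872 -0.0457]
scene black 19 [270. 369.] z.028 [ 0.7951 -0.0179]
scene black 13 [286.  369.5] z.028 [0.7988 0.0052]
scene black 9 [293.9 376.3] z.028 [0.8103 0.0151]
scene brass 24 [262.3 256.1] z.028 [ 0.5912 -0.0087]
scene brass 25 [268.9 257.6] z.028 [0.5958 0.0026]
scene brass 24 [275.3 259.6] z.028 [0.6014 0.0132]
scene brass 26 [281.9 261.1] z.028 [0.606  0.0243]
scene brass 23 [257.2 341.7] z.028 [ 0.7503 -0.0324]
scene brass 31 [270.2 343.6] z.028 [ 0.7558 -0.0131]
scene hull 1586.5
[274 216] [0.4995 0.0229] [0.4836 0.0247]
[301 222] [0.5207 0.0719] [0.5054 0.0752]
[301 229] [0.5378 0.0691] [0.523  0.0724]
[285 271] [0.6273 0.0269] [0.6153 0.0288]
[258 264] [ 0.6071 -0.0177] [ 
[... 946 characters left out ...]
.3 229.1] z.028 [0.4714 0.0321]
side black 29 [320.  261.3] z.028 [0.4888 0.1274]
side brass 11 [199.1 203.7] z.028 [ 0.7386 -0.0213]
side brass 13 [269.8 212.3] z.028 [ 0.5938 -0.0085]
side brass 13 [266.5 215.4] z.028 [0.599  0.0026]
side brass 12 [263.3 218.6] z.028 [0.6037 0.0138]
side brass 14 [260.1 221.9] z.028 [0.6086 0.025 ]
side hull 1593.0
[316 234] [0.4996 0.0506] [0.4998 0.0274]
[304 248] [0.5192 0.0942] [0.5199 0.0723]
[299 248] [0.5281 0.0952] [0.5292 0.0734]
[256 232] [0.6119 0.0575] [0.6155 0.0346]
[240 212] [ 0.6523 -0.0026] [ 0.657  -0.0274]
[240 205] [ 0.6562 -0.0265] [ 0.6611 -0.0519]
[243 200] [ 0.6531 -0.0448] [ 0.6579 -0.0708]
[316 226] [0.5007 0.0258] [0.501  0.0019]
```

View pics/crop.png

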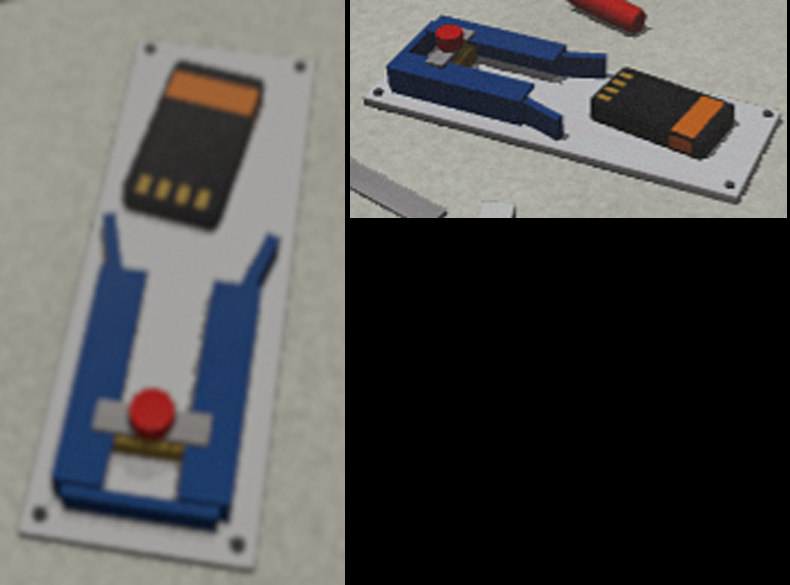

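Crop: A is confirmed as the small pack (black, orange band at the rear, four contacts towards the mouth), turned about 20° against the sleeve. Next come the cradle axes, from the plate holes.

Run:
```python
from h import *
import pickle
c=pickle.load(open("c0.pkl","rb"))
def hole(C,p,r=4):
    g=C["frame"].mean(2); x,y=int(p[0]),int(p[1]); s=g[y-r:y+r+1,x-r:x+r+1]; w=np.clip(np.median(s)-25-s,0,None)
    Y,X=np.mgrid[y-r:y+r+1,x-r:x+r+1]; return np.array([(w*X).sum(),(w*Y).sum()])/w.sum()
C=c["scene"];P=[onz(C,hole(C,p),.01)[:2] for p in((265,211),(315,217),(228,366),(294,376))]
S=c["side"]; f=lambda x,y:(150+(x-350)/2.3,180+y/2.3)
Q=[onz(S,hole(S,f(*p),3),.01)[:2] for p in((768,114),(730,185),(377,92))]
for p in P+Q: print(p.round(4))
P=np.array(P)
a=(P[2]+P[3]-P[0]-P[1]); print(np.degrees(np.arctan2(a[1],a[0])),np.linalg.norm(a)/2,np.linalg.norm(P[1]-P[0]),np.linalg.norm(P[3]-P[2]))
cen=P.mean(0); u=a/np.linalg.norm(a); print("centre",cen,"mouth (centre is x=-25)",cen+.025*u)
```

```text
[0.4675 0.0078]
[0.4951 0.1041]
[ 0.7761 -0.0801]
[0.8037 0.0164]
[0.4709 0.0085]
[0.4985 0.1042]
[0.8066 0.0174]
-15.877909620332618 0.32088104681974683 0.10017735151330368 0.10030243658709596
centre [0.63560604 0.01203496] mouth (centre is x=-25) [0.65965221 0.00519525]
```

The hole spacing checks out (320.9 x 100.2 mm). The mouth is at about (0.661, 0.0055) with heading -15.9°. The pack is at about (0.559, 0.028) with heading about -24.5°. Moving to hover above the pack's rear part.

Request:
apply_moves:
  delta_pos:
    - [0, 0, 0]
    - [-3.65, -2.44, 0.66]
    - [-3.65, -2.44, 0.66]
    - [-3.65, -2.44, 0.66]
    - [-3.65, -2.44, 0.66]
    - [-3.65, -2.44, 0.66]
    - [-3.65, -2.44, 0.66]
    - [-3.65, -2.44, 0.66]
  twist: [0.088, 0, 0, 0, 0, 0, 0, 0]
  gripper: 9.3

```text
t: 1.15
tool_pos: [0.3614, 0.3037, 0.1971]
orientation: [-0.664, -3.071, 0.0]
force: [0.2, 0.9, -0.8]
opening: 0.093
gripper_force: 0.0
```

Request:
apply_moves:
  delta_pos:
    - [-3.65, -2.44, 0.66]
    - [-3.65, -2.44, 0.66]
    - [-3.65, -2.44, 0.66]
    - [-3.65, -2.44, 0.66]
    - [-3.65, -2.44, 0.66]
    - [-3.65, -2.44, 0.66]
    - [-3.65, -2.44, 0.66]
    - [0, 0, 0]
  twist: [0, 0, 0, 0, 0, 0, 0, 0]

```text
t: 2.15
tool_pos: [0.5235, 0.0415, 0.1503]
orientation: [-0.669, -3.068, 0.001]
force: [0.2, 0.4, -0.1]
opening: 0.0931
gripper_force: 0.0
```

Run:
```python
from seg import *
import pickle
c=robot.read_camera("wrist"); pickle.dump(c,open("w1.pkl","wb"))
s=robot.read_state(); R=Ro.from_rotvec(s["orientation"]).as_matrix(); print(s["t"],s["tool_pos"],R.round(4),s["force"])
cv2.imwrite("pics/w1.png",c["frame"][:,:,::-1])
for k,m in masks(c).items():
    N,l,st,ce=cv2.connectedComponentsWithStats(m)
    for i in range(1,N):
        if st[i,4]>60: print(k,st[i],ce[i].round(1),onz(c,ce[i],.028)[:2].round(4))
```

```text
2.2 [0.52292747 0.04294977 0.15055194] [[-9.097e-01  4.153e-01 -1.500e-03]
 [ 4.153e-01  9.097e-01  1.000e-04]
 [ 1.400e-03 -5.000e-04 -1.000e+00]] [0.11218715 0.41965679 0.30493571]
orange [   0   33   85  108 4005] [37.  91.2] [ 0.3614 -0.0838]
orange [ 71 121  25  22 213] [ 83.8 131.2] [ 0.4007 -0.0681]
orange [ 249  205   71   27 1603] [281.6 217.8] [0.5265 0.0399]
red [150 366  26  43 932] [162.  385.4] [ 0.6331 -0.1366]
blue [345 308  16  25 287] [352.8 321.6] [0.6424 0.0572]
blue [251 321  12  11  91] [255.8 326.9] [ 0.611  -0.0247]
blue [ 263  366   34   42 1091] [279.9 386.5] [ 0.6813 -0.0331]
blue [ 331  366   32   41 1134] [347.1 385.9] [0.7079 0.0261]
black [    0     0   192   152 13652] [85.3 49.5] [ 0.3531 -0.035 ]
black [335 145   9   9  61] [339.4 149.1] [0.4947 0.1033]
black [ 248  188   74  125 6162] [284.2 255.4] [0.5577 0.028 ]
black [    0   253   560   167 39752] [265.8 345.3] [ 0.6327 -0.025 ]
black [448 266  53  25 473] [474.2 276.8] [0.6449 0.1691]
black [267 406 122   3 157] [331.1 407.7] [0.7265 0.0019]
brass [   0   51   53   80 1276] [22.1 91.5] [ 0.3567 -0.0941]
brass [258 205  62  25 747] [295.1 216.4] [0.53   0.0503]
brass [261 298   8  14 105] [264.5 304.7] [ 0.5935 -0.0075]
brass [274 298   9  14 115] [278.  304.6] [0.5984 0.0033]
brass [288 298   8  14 107] [291.5 304.6] [0.6034 0.0142]
brass [301 298   9  14 110] [305.4 304.5] [0.6084 0.0254]
brass [ 63 333  12  48 204] [ 67.1 359. ] [ 0.5695 -0.2035]
brass [491 336  12  45 234] [498.2 360. ] [0.7407 0.1673]
```

View pics/w1.png

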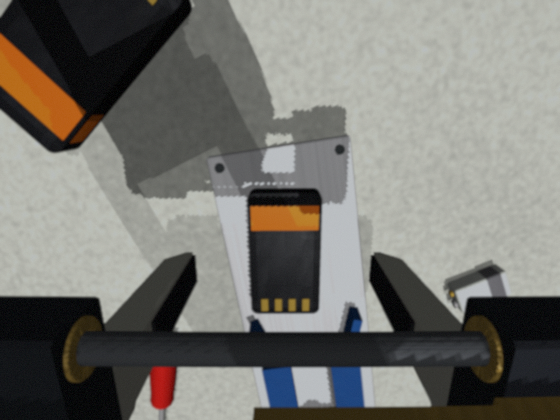

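Wrist view: the pack is square to the jaws (contacts level at row 304.6, centred at column 285, rear edge at row 188), within 1 mm of the jaw line. Descending and closing softly.

Request:
apply_moves:
  delta_pos:
    - [-0.1, 0.1, 2.5]
    - [0, 0, 2.5]
    - [0, 0, 2.5]
    - [0, 0, 2.0]
    - [0, 0, 1.1]
    - [0, 0, 0.5]
    - [0, 0, 0]
  twist: [0, 0, 0, 0, 0, 0, 0]

```text
t: 3.08
tool_pos: [0.5245, 0.0447, 0.0406]
orientation: [0.663, 3.071, 0.0]
force: [-0.9, 0.6, 0.5]
opening: 0.0928
gripper_force: 0.0
```

Request:
apply_moves:
  delta_pos:
    - [0, 0, 0]
    - [0, 0, 0]
    - [0, 0, 0]
    - [0, 0, 0]
    - [0, 0, 0]
    - [0, 0, 0]
  twist: [0, 0, 0, 0, 0, 0]
  gripper: 5.5
  squeeze: 12

```text
t: 3.82
tool_pos: [0.5245, 0.0444, 0.0404]
orientation: [0.664, 3.07, -0.0]
force: [-0.6, -0.6, 3.3]
opening: 0.06
gripper_force: 12.0
```

Run:
```python
from seg import *
s=robot.read_state(); R=Ro.from_rotvec(s["orientation"]).as_matrix(); print(s["tool_pos"],R[:,0],s["force"],s["opening"],s["gripper_force"])
for n,X in (("scene",1),("side",1)):
    c=robot.read_camera(n); m=masks(c)["brass"]
    N,l,st,ce=cv2.connectedComponentsWithStats(m)
    for i in range(1,N):
        q=onz(c,ce[i],.028)
        if 8<st[i,4]<60 and .56<q[0]<.63 and -.03<q[1]<.05: print(n,st[i,4],q[:2].round(4))
```

```text
[0.5245347  0.04436371 0.04041493] [-9.10705633e-01  4.13055936e-01 -2.09886101e-04] [-0.61238848 -0.60488848  3.26679258] 0.059975335025151504 11.963948607444763
scene 23 [ 0.5912 -0.0083]
scene 24 [0.5964 0.0027]
scene 25 [0.6012 0.0138]
scene 27 [0.6066 0.0244]
side 11 [0.6048 0.0147]
side 15 [0.609  0.0251]
```

The grip is good (60.0 mm). The known pack axis also shows the scene camera reading about 2 mm low sideways; with that corrected, the cradle axis needs a turn of -0.149 rad and +0.12 cm in y. Aligning, then advancing 45 mm.

Request:
apply_moves:
  delta_pos:
    - [0, 0, 0]
    - [0, 0, 0]
    - [0, 0.12, 0]
    - [0, 0, 0]
  twist: [-0.075, -0.074, 0, 0]

```text
t: 4.42
tool_pos: [0.525, 0.0456, 0.0404]
orientation: [0.436, 3.111, 0.0]
force: [-0.4, -0.6, 2.4]
opening: 0.0597
gripper_force: 12.0
```

Request:
apply_moves:
  delta_pos:
    - [-0.9, 0, 0]
    - [-0.9, 0, 0]
    - [-0.9, 0, 0]
    - [-0.9, 0, 0]
    - [-0.9, 0, 0]
    - [0, 0, 0]
  twist: [0, 0, 0, 0, 0, 0]

```text
t: 5.18
tool_pos: [0.5691, 0.0329, 0.0403]
orientation: [0.434, 3.11, -0.0]
force: [1.2, 0.1, 2.4]
opening: 0.0597
gripper_force: 12.0
```

Run:
```python
from seg import *
s=robot.read_state(); R=Ro.from_rotvec(s["orientation"]).as_matrix(); p=s["tool_pos"]
print(p,np.degrees(np.arctan2(-R[1,0],-R[0,0])),s["force"],s["opening"],s["gripper_force"], "v",p[0]*.2736+p[1]*.9619,"s",p[0]*.9619-p[1]*.2736-.635)
c=robot.read_camera("scene")
cv2.imwrite("pics/s2.png",cv2.resize(c["frame"][195:390,205:340],None,fx=3,fy=3,interpolation=2)[:,:,::-1])
```

```text
[0.56912847 0.03291635 0.04031285] -15.881493766758808 [1.15155862 0.06507413 2.38618556] 0.05967964655743362 11.972319781780243 v 0.18737579088717782 s -0.09656123792820215
```

View pics/s2.png

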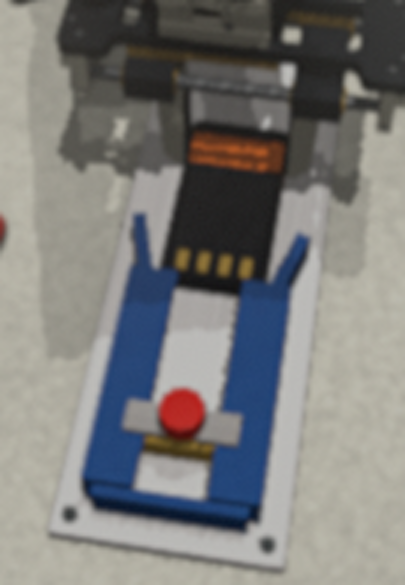

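The picture shows the pack centred between the cheeks, its contact end at the mouth (row 285) and its sides parallel to the sleeve. Continuing in small steps.

Request:
apply_moves:
  delta_pos:
    - [-0.4, 0, 0]
    - [-0.4, 0, 0]
    - [-0.4, 0, 0]
    - [-0.4, 0, 0]
  twist: [0, 0, 0, 0]

```text
t: 5.72
tool_pos: [0.5831, 0.0291, 0.0403]
orientation: [-0.433, -3.111, -0.0]
force: [-2.2, 0.1, 4.3]
opening: 0.0599
gripper_force: 12.0
```

Request:
apply_moves:
  delta_pos:
    - [-0.4, 0, 0]
    - [-0.4, 0, 0]
    - [-0.4, 0, 0]
    - [-0.4, 0, 0]
    - [-0.4, 0, 0]
  twist: [0, 0, 0, 0, 0]

```text
t: 6.35
tool_pos: [0.6023, 0.0237, 0.0403]
orientation: [-0.433, -3.111, -0.0]
force: [-2.5, -0.4, 6.0]
opening: 0.0602
gripper_force: 12.0
```

It is about 30 mm inside with side forces negligible. Releasing, lifting, moving back, and closing the jaws behind the pack.

Request:
apply_moves:
  delta_pos:
    - [0, 0, 0]
    - [0, 0, 0]
    - [0, 0, 0]
    - [0, 0, -2.0]
    - [0, 0, -2.5]
    - [2.0, 0, 0]
    - [2.2, 0, 0]
    - [0, 0, 0]
  twist: [0, 0, 0, 0, 0, 0, 0, 0]
  gripper: 8.0

```text
t: 7.35
tool_pos: [0.5619, 0.0353, 0.0865]
orientation: [0.432, 3.111, 0.0]
force: [-0.0, -0.6, 0.0]
opening: 0.0797
gripper_force: 0.0
```

Request:
apply_moves:
  delta_pos:
    - [0, 0, 0]
    - [0, 0, 0]
    - [0, 0, 0]
    - [0, 0, 0]
    - [0, 0, 0]
    - [0, 0, 0]
    - [0, 0, 0]
    - [0, 0, 0]
  twist: [0, 0, 0, 0, 0, 0, 0, 0]
  gripper: 0
  squeeze: 10

```text
t: 8.35
tool_pos: [0.5623, 0.0349, 0.0853]
orientation: [0.433, 3.111, 0.0]
force: [-0.5, -0.5, -0.2]
opening: 0.0041
gripper_force: 0.0
```

Run:
```python
from seg import *
import pickle
s=robot.read_state(); p=s["tool_pos"]
print(s["t"],p,s["force"],s["opening"],"v",p[0]*.2736+p[1]*.9619,"s",p[0]*.9619-p[1]*.2736-.635)
a=robot.read_camera("scene");b=robot.read_camera("wrist")
o=np.zeros((420,800,3),np.uint8); o[:,:290]=cv2.resize(a["frame"][190:390,200:340],(290,414),interpolation=2)[:420] if 0 else cv2.resize(a["frame"][190:390,202:340],(290,420),interpolation=2)
o[:,290:]=b["frame"][:,25:535]
cv2.imwrite("pics/s3.png",o[:,:,::-1])
```

```text
8.35 [0.56228223 0.03492059 0.08527206] [-0.50352179 -0.47911008 -0.16533018] 0.0040956668560816305 v 0.1874305365537069 s -0.10369499540400984
```

View pics/s3.png

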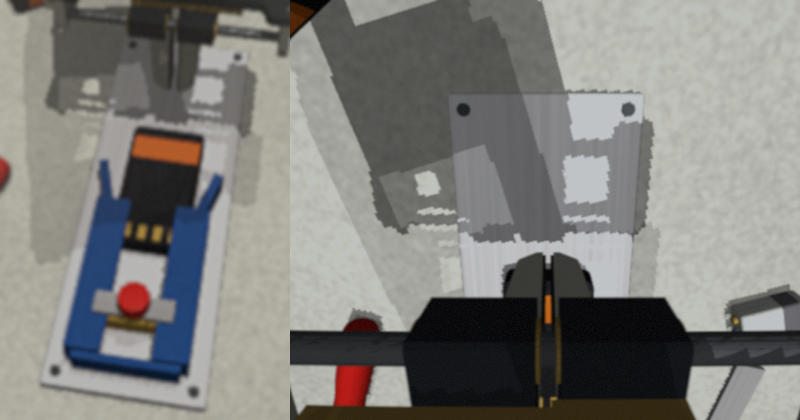

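The pack sits straight, with its rear end at the cheeks' ends, and the closed fingers stand behind it. I'll triangulate the knob to predict the stop face, and measure the pack's rear edge.

Run:
```python
from seg import *
A=robot.read_camera("scene");B=robot.read_camera("side")
def blob(c,k,lo,hi,z,amin=10):
    N,l,st,ce=cv2.connectedComponentsWithStats(masks(c)[k]); o=[]
    for i in range(1,N):
        q=onz(c,ce[i],z)
        if st[i,4]>amin and .5<q[0]<.85 and abs(q[1])<.1: o.append((st[i,4],ce[i],q))
    return o
f=lambda X:(X[0]*.9619-X[1]*.2736-.635, X[0]*.2736+X[1]*.9619-.1874)
for n,c in(("sc",A),("si",B)):
    for k,z in(("red",.05),("brass",.028),("orange",.028)):
        for a,p,q in blob(c,k,0,0,z): print(n,k,a,p.round(1),np.round(f(q),4))
ra=max(blob(A,"red",0,0,.05),key=lambda t:t[0])[1]; rb=max(blob(B,"red",0,0,.05),key=lambda t:t[0])[1]
X,e=tri(A,ra,B,rb); print("knob",X,e,np.round(f(X),4))
```

```text
sc red 183 [265.1 332.4] [ 0.0889 -0.0017]
sc brass 17 [263. 299.] [ 0.0209 -0.0176]
sc brass 35 [269. 300.] [ 0.0212 -0.0076]
sc brass 41 [276.3 300.7] [0.0207 0.0044]
sc brass 74 [264.3 343. ] [ 0.096  -0.0023]
sc orange 370 [281. 261.] [-0.0588  0.0001]
si red 86 [192.3 195.1] [0.0913 0.0002]
si brass 14 [198.7 204.1] [ 0.0813 -0.0042]
si brass 14 [225.1 209.9] [ 0.0235 -0.0065]
si brass 11 [222.5 212.9] [0.0237 0.0045]
si orange 201 [260.4 221.5] [-0.0567  0.0019]
si orange 45 [254.  233.7] [-0.0608  0.0414]
knob [ 0.74867758 -0.01876794  0.05063852] 0.0028284947828480134 [ 0.0903 -0.0006]
```

Request:
apply_moves:
  delta_pos:
    - [0.8, 0, 0]
    - [0, 0, 2.0]
    - [0, 0, 1.7]
    - [0, 0, 0.8]
    - [0, 0, 0]
  twist: [0, 0, 0, 0, 0]

```text
t: 9.18
tool_pos: [0.5536, 0.0371, 0.0388]
orientation: [-0.433, -3.109, 0.001]
force: [0.5, -0.2, -0.6]
opening: 0.0007
gripper_force: 0.0
```

Predicted: front at about +31 mm, stop face at about +80 mm, so about 49 mm of pushing. Approaching.

Request:
apply_moves:
  delta_pos:
    - [-0.5, 0, 0]
    - [-0.5, 0, 0]
    - [-0.4, 0, 0]
    - [-0.4, 0, 0]
    - [-0.4, 0, 0]
    - [-0.4, 0, 0]
    - [0, 0, 0]
  twist: [0, 0, 0, 0, 0, 0, 0]

```text
t: 10.05
tool_pos: [0.5799, 0.0299, 0.0403]
orientation: [0.434, 3.111, -0.0]
force: [-0.0, 0.0, 0.8]
opening: 0.0006
gripper_force: 0.0
```

Request:
apply_moves:
  delta_pos:
    - [-0.3, 0, 0]
    - [-0.3, 0, 0]
    - [-0.3, 0, 0]
    - [-0.3, 0, 0]
    - [-0.3, 0, 0]
    - [-0.3, 0, 0]
  twist: [0, 0, 0, 0, 0, 0]

```text
t: 10.8
tool_pos: [0.5971, 0.025, 0.0402]
orientation: [-0.433, -3.112, 0.0]
force: [-0.5, 0.9, 0.4]
opening: 0.0002
gripper_force: 0.3
```

```bash
cat > chk.py <<'E'
from seg import *
s=robot.read_state(); p=s["tool_pos"]; print(s["t"],s["force"].round(1),"s",round(p[0]*.9619-p[1]*.2736-.635,4))
f=lambda X:np.round((X[0]*.9619-X[1]*.2736-.635, X[0]*.2736+X[1]*.9619-.1874),4)
for n in("scene","side"):
    c=robot.read_camera(n); M=masks(c)
    for k,z in(("red",.05),("brass",.028),("orange",.028)):
        N,l,st,ce=cv2.connectedComponentsWithStats(M[k])
        for i in range(1,N):
            q=onz(c,ce[i],z)
            if st[i,4]>9 and .5<q[0]<.85 and abs(q[1])<.05: print(n,k,st[i,4],f(q))
E
python3 chk.py
```

```text
10.8 [-0.5  0.9  0.4] s -0.0675
scene red 186 [ 0.089  -0.0016]
scene brass 24 [ 0.0401 -0.0169]
scene brass 38 [ 0.0407 -0.0064]
scene brass 37 [0.0415 0.0058]
scene brass 84 [ 0.0961 -0.002 ]
scene orange 400 [-0.0388  0.0002]
side red 84 [ 0.0913 -0.0001]
side brass 14 [ 0.0809 -0.0049]
side brass 11 [ 0.0439 -0.0169]
side brass 12 [ 0.0451 -0.005 ]
side orange 113 [-0.0363  0.014 ]
```

The pack moved 20 mm with almost no force, and about 29 mm remain. Pushing 20 mm more, then I'll creep.

Request:
apply_moves:
  delta_pos:
    - [-0.25, 0, 0]
    - [-0.25, 0, 0]
    - [-0.25, 0, 0]
    - [-0.25, 0, 0]
    - [-0.25, 0, 0]
    - [-0.25, 0, 0]
    - [-0.25, 0, 0]
    - [-0.25, 0, 0]
  twist: [0, 0, 0, 0, 0, 0, 0, 0]

```text
t: 11.9
tool_pos: [0.6163, 0.0196, 0.0402]
orientation: [-0.433, -3.112, 0.0]
force: [-0.0, 0.4, 0.3]
opening: 0.0006
gripper_force: 0.3
```

Request:
apply_moves:
  delta_pos:
    - [-0.1, 0, 0]
    - [-0.1, 0, 0]
    - [-0.1, 0, 0]
  twist: [0, 0, 0]

```text
t: 12.28
tool_pos: [0.619, 0.0188, 0.0403]
orientation: [-0.433, -3.112, 0.0]
force: [-0.7, -0.1, 0.7]
opening: 0.0004
gripper_force: 0.3
```

```bash
python3 chk.py
```

```text
12.275 [-0.7 -0.1  0.7] s -0.0447
scene red 201 [ 0.0882 -0.002 ]
scene brass 24 [ 0.0639 -0.0171]
scene brass 18 [ 0.0601 -0.0062]
scene brass 35 [0.0634 0.0062]
scene brass 83 [ 0.0963 -0.0019]
scene orange 407 [-0.0165 -0.0003]
scene orange 10 [ 0.0634 -0.006 ]
scene orange 10 [0.0676 0.0045]
scene orange 10 [ 0.0931 -0.0017]
side red 85 [ 0.0913 -0.0002]
side brass 13 [ 0.0815 -0.0058]
side brass 10 [ 0.0665 -0.0052]
side orange 114 [-0.0138  0.0142]
```

Request:
apply_moves:
  delta_pos:
    - [-0.05, 0, 0]
    - [-0.05, 0, 0]
    - [-0.05, 0, 0]
  twist: [0, 0, 0]

```text
t: 12.75
tool_pos: [0.6204, 0.0184, 0.0402]
orientation: [-0.433, -3.111, 0.0]
force: [-0.8, 0.6, -0.5]
opening: 0.0009
gripper_force: 0.3
```

Request:
apply_moves:
  delta_pos:
    - [-0.05, 0, 0]
    - [-0.05, 0, 0]
  twist: [0, 0]

```text
t: 13.0
tool_pos: [0.6214, 0.0181, 0.0402]
orientation: [-0.433, -3.111, -0.0]
force: [-0.6, -0.8, 0.8]
opening: 0.0007
gripper_force: 0.3
```

Request:
apply_moves:
  delta_pos:
    - [-0.05, 0, 0]
    - [-0.05, 0, 0]
  twist: [0, 0]

```text
t: 13.25
tool_pos: [0.6224, 0.0178, 0.0403]
orientation: [-0.433, -3.112, 0.0]
force: [-0.7, 0.9, 1.1]
opening: 0.0003
gripper_force: 0.4
```

Request:
apply_moves:
  delta_pos:
    - [-0.05, 0, 0]
  twist: [0]

```text
t: 13.38
tool_pos: [0.6229, 0.0177, 0.0403]
orientation: [0.433, 3.111, 0.0]
force: [-0.6, -0.2, 0.4]
opening: 0.0009
gripper_force: 0.4
```

Request:
apply_moves:
  delta_pos:
    - [-0.05, 0, 0]
  twist: [0]

```text
t: 13.5
tool_pos: [0.6234, 0.0176, 0.0403]
orientation: [0.433, 3.112, 0.0]
force: [-0.8, 0.6, -0.1]
opening: 0.0002
gripper_force: 0.4
```

Request:
apply_moves:
  delta_pos:
    - [-0.05, 0, 0]
  twist: [0]

```text
t: 13.62
tool_pos: [0.6237, 0.0175, 0.0402]
orientation: [-0.433, -3.111, -0.0]
force: [-2.6, 0.1, 1.1]
opening: 0.0003
gripper_force: 1.2
```

Request:
apply_moves:
  delta_pos:
    - [-0.03, 0, 0]
  twist: [0]

```text
t: 13.75
tool_pos: [0.6238, 0.0174, 0.0401]
orientation: [-0.433, -3.111, -0.0]
force: [-2.8, 1.7, 1.5]
opening: 0.0006
gripper_force: 1.7
```

Request:
apply_moves:
  delta_pos:
    - [0, 0, 0]
  twist: [0]

```text
t: 13.88
tool_pos: [0.6238, 0.0175, 0.0401]
orientation: [-0.433, -3.111, 0.0]
force: [-3.5, 1.6, 2.0]
opening: 0.0006
gripper_force: 1.7
```

The tool has stopped advancing and the force is rising, which looks like contact. One more gentle step to confirm, then I'll check the cameras.

Request:
apply_moves:
  delta_pos:
    - [-0.05, 0, 0]
    - [0, 0, 0]
  twist: [0, 0]

```text
t: 14.12
tool_pos: [0.6238, 0.0175, 0.04]
orientation: [-0.433, -3.11, -0.0]
force: [-5.2, 1.2, 3.3]
opening: 0.0004
gripper_force: 2.9
```

Request:
apply_moves:
  delta_pos:
    - [-0.05, 0, 0]
    - [0, 0, 0]
  twist: [0, 0]

```text
t: 14.38
tool_pos: [0.6239, 0.0175, 0.0398]
orientation: [-0.433, -3.109, -0.0]
force: [-7.4, 1.7, 4.4]
opening: 0.0006
gripper_force: 3.9
```

```bash
python3 chk.py
```

```text
14.375 [-7.4  1.7  4.4] s -0.0397
scene red 199 [ 0.0881 -0.0018]
scene brass 18 [ 0.0675 -0.0174]
scene brass 18 [0.0657 0.0068]
scene brass 85 [ 0.0963 -0.002 ]
scene orange 377 [-0.0121 -0.0006]
scene orange 14 [0.0686 0.0051]
side red 85 [ 0.0913 -0.    ]
side brass 12 [ 0.0716 -0.0168]
side brass 11 [0.0752 0.0045]
side orange 103 [-0.0095  0.014 ]
```

This is firm contact at about 8 N with the tool still. The knob hasn't moved, and the pack's front is at about 80 mm, as predicted. Backing off and lifting clear.

Request:
apply_moves:
  delta_pos:
    - [0.2, 0, 0]
    - [1.5, 0, 0]
    - [1.5, 0, 0]
    - [0, 0, -3]
    - [0, 0, -5]
    - [0, 0, -5]
    - [4, 0, 0]
    - [4, 0, 0]
  twist: [0, 0, 0, 0, 0, 0, 0, 0]

```text
t: 15.48
tool_pos: [0.5178, 0.0477, 0.1716]
orientation: [0.434, 3.108, 0.001]
force: [-0.4, -0.2, 0.4]
opening: 0.0003
gripper_force: 0.0
```

```bash
python3 chk.py; python3 -c "
from h import *
a=robot.read_camera('scene')
cv2.imwrite('pics/s4.png',cv2.resize(a['frame'][190:390,202:340],(414,600),interpolation=2)[:,:,::-1])"
```

```text
15.475 [-0.4 -0.2  0.4] s -0.15
scene red 194 [ 0.0882 -0.0018]
scene brass 19 [ 0.0673 -0.0172]
scene brass 21 [0.0659 0.0067]
scene brass 69 [ 0.0959 -0.0024]
scene orange 358 [-0.012  -0.0005]
scene orange 11 [0.0691 0.0051]
side red 74 [ 0.0922 -0.0021]
side brass 12 [ 0.0716 -0.0168]
side brass 11 [ 0.0713 -0.0047]
side orange 186 [-0.0091  0.0019]
```

View pics/s4.png

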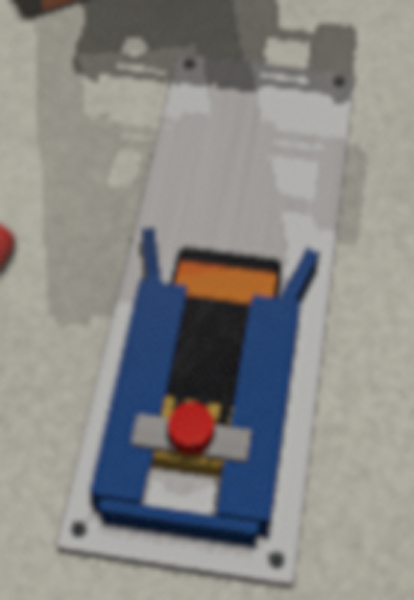

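The pack sits straight in the sleeve with its contacts up against the stop, the stop is where it was, and the gripper is clear. Handing in.

```bash
python3 -c "
from plant import robot
print(robot.close_job())"
```

```text
the job is handed in; nothing more can be done
None
```

The smaller pack is in the blue sleeve, contacts first, resting against the brass stop (felt at about 8 N, with no stop movement seen in the cameras); the gripper is clear and the job was handed in at about 15.5 s.

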